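Seat the patty former's mould plate on its two drive pins

TASK

The white mould plate of the patty former has been laid on the machine a little out of place, so that it rides on the tips of the two drive pins. With the fingertips, nudge it along the deck until its two small holes drop over the two pins and it lies flat on the deck. Do not pick the plate up, and leave the hand nuts on the deck, the knife and the steel container where they are.

Things in the scene. Friction and masses are not known exactly. Their poses are not given: they have to be found in the camera images.
- former: Bench patty former, feed head off: fixed steel housing; its flat deck (380 mm along x, 390 mm along y) is 150 mm above the table. Origin: centre of its footprint at table height; x points to its rear, away from the robot, y left, z up. Four studs 10 mm thick, 34 mm tall, stand at x = +-165, y = +-172 mm. A thin dark line scribed on the deck frames, 1 mm clear, where the seated plate lies.
- pin_left (a point): Foot (at deck height) of the left drive pin, at x = 75 mm, y = +80 mm on the former. Both pins are fixed upright steel pins, 12 mm in diameter, 12 mm tall; their upper half is a bullet nose that tapers to 4 mm at the tip.
- pin_right (a point): Foot (at deck height) of the right drive pin, at x = 75 mm, y = -80 mm on the former.
- mould_plate: Loose white plastic plate, 200 mm (x) by 230 mm (y), 10 mm thick, 0.35 kg. Origin: centre of its underside; x to its rear, y left, z up. At the start it is 20-45 mm too far to the rear, up to 20 mm to a side, turned up to 0.12 rad; front edge on the deck, rear part up on the pin tips. Seated, it is flat, right over the former's origin, axes the same way, pin tips 2 mm proud of it.
- hole_left (a point): Centre of the left small hole, at the plate's underside (plate x = 75 mm, y = +80 mm): an oblong slot, 14 mm along x and 22 mm along y. It goes over the left pin.
- hole_right (a point): Centre of the right small hole, at the plate's underside (plate x = 75 mm, y = -80 mm): round, 14 mm in diameter. It goes over the right pin.
- cavity_left (a point): Centre, at the plate's underside, of the left of two big round through openings (patty cavities), 80 mm in diameter, at plate x = -30 mm, y = +55 mm. Fingertips put into it can push the plate any way by its wall.
- cavity_right (a point): The same for the right cavity, at plate x = -30 mm, y = -55 mm, 80 mm in diameter.
- plate_front (a point): Middle of the plate's front edge, at its underside (plate x = -100 mm).
- plate_rear (a point): Middle of the plate's rear edge, at its underside (plate x = +100 mm).
- nut_a: A black star-shaped hand nut, 41 mm across, 28 mm tall, lying loose on the deck in front of the plate, left half. Origin: centre of its underside.
- nut_b: A second such hand nut, right half of the deck in front of the plate.
- knife: A boning knife with a black handle, 275 mm long, lying on a red-brown board (20 mm thick) on the table right of the former. Origin: underside, where handle meets blade.
- container: An open steel container, 176 x 162 mm, 100 mm tall, on the table left of the former. Origin: centre of its underside.

How it is judged:
At the end, for the whole second after the job is handed in: Both holes are over their pins (right within 4 mm, left slot within 7 mm), the underside of the plate at both holes is within 2.5 mm of the deck, the plate is level within 0.02 rad and at rest (horizontal distance between hole_right and pin_right below 0.004 m and horizontal distance between hole_left and pin_left below 0.007 m and z of each of hole_right, hole_left in the frame of former below 0.1525 m and angle between mould_plate's own z axis and vertical below 0.02 rad and linear speed of mould_plate below 0.01 m/s); the robot touches nothing.
It fails at once if the mould plate is lifted (front edge more than 20 mm, centre more than 24 mm or rear edge more than 32 mm above the deck) (z of plate_front in the frame of former above 0.17 m or z of mould_plate in the frame of former above 0.174 m or z of plate_rear in the frame of former above 0.182 m).
It fails at once if a hand nut, the knife or the container is moved more than 20 mm (distance of any of nut_a, nut_b, knife, container from where it was at the start of the episode above 0.02 m).
It also fails if it takes over 72 s, if anything falls off the work surface, if the arm or the gripper's body presses on something with over 40 N, if the wrist force passes 120 N, or if a joint passes its speed limit or range.

ROBOT

A 7-joint arm with a two-finger parallel gripper is mounted at the origin on the work surface. World frame = base frame: x ahead of the robot, y to its left, z up, the work surface at z = 0. Lengths are in m, angles in rad, forces in N, time in s.
With the tool pointing down it reaches from about 0.425 to 0.95 m from the base axis. Payload 4.7 kg.
Tool frame: the origin (TCP) lies on the centre line of the jaws, within the pads' length; the fingertips stand 22 mm ahead of it and the grasp point (between the pads) lies 3 mm ahead of it; x points along the fingers, z is the direction in which the jaws open and shut, and the axes are right-handed (so a half turn about x gives the same grasp; the last joint's range is limited). The gripper opens to 87 mm and grips with 3 to 60 N. Pads are 19 mm wide; open, the fingers measure 117 mm over their backs; the gripper's body (75 mm by 190 mm) begins 51 mm behind the grasp point.
Start: joints at [1.117, 0.469, -0.049, 1.532, 0.024, 1.141, -0.082], TCP at [0.278, -0.615, 0.245] pointing down, gripper open.
Joint ranges: [-2.59, 2.59], [-0.33, 1.99], [-1.39, 1.29], [0.1, 2.45], [-1.04, 4.18], [0.21, 1.99], [-2.66, 2.66]. Speed limits (rad/s): [2.57, 2.57, 3.14, 3.14, 3.14, 3.14, 3.14].

INTERFACE

Orientations are given as a rotation vector (axis times angle).
In Python, from rig import readout, eyes, robot gives the robot as it stands.
- The arm moves only by the tool arm_command, never from a script. Its arguments are lists of equal length, an entry for each row: "delta_pos": the shift along the world's x, y, z in m, a list of three; "twist": the turn, a rotation vector about the world's x, y, z in degrees, a list of three. In form: {"delta_pos": [[tx, ty, tz], ...], "twist": [[ax, ay, az], ...]}. A call has 1 to 20 rows; each row shifts and turns the pose as measured when the row begins; what a row does not reach is not made up. A row lasts 1/8 s, in which the tool goes at most 62.5 mm and 10.7 degrees, less where a joint would pass 70% of its speed; a pose out of reach is approached as far as the arm can. A call is refused whole if a number of a shift passes 0.0625 or a number of a turn 10.7, either way. A call with a gripper value outside its range is refused whole. "jaw" is the opening, from 0 (shut) to 1 (fully open), set as the call begins (left out, the last holds). The fingers move at their own pace and stop on an object; "squeeze" is the grip in N (left out, the last holds). Time passes only in rows, so rows that do not move let the fingers close. It gives the time, the measured TCP pose, the force and the opening at its end, in the units of the state.
- readout.read_state(): the state, without advancing time (a new reading comes with each control period).
- eyes.snapshot(name): name is "side" or "top"; returns a dict with "image" (384x512x3 uint8, blue, green, red), "camera_matrix" (3x3 intrinsics, pixels), "k1" (the pictures are not rectified: a ray, as slopes to the right and down, at radius r is drawn at 1 + k1 r^2 times it, then the intrinsics apply), "pose" (4x4, takes a point from camera to world coordinates). Camera axes: x right, y down, z forward; pixel columns grow to the right and rows downward; lengths in m; the calibration is good to about 2 mm. A picture is of the moment at which its call begins. There is no depth.
- robot.hand_in(): hands the job in, once; it reports no verdict.
The state is a dict: "time": time; "joint_pos": joint angles; "qd": joint speeds; "joint_torque": joint torques, N m; "tcp_pos": TCP position; "tcp_rot": TCP orientation; "contact_force": force on the tool from outside, world axes, zero at the start; "moment": the same for the moment, N m; "grip_width": finger opening in m.
Only numpy, scipy, OpenCV 4.12 (cv2) and the standard library are available. Lean on these libraries where they do the work, as an engineer would, in place of code of your own. Each camera call takes 0.05 s, during which the arm holds its last target.

## Working session

There is one attempt and no reset: what is moved stays moved. The work goes in short steps, Python scripts to look and compute and a tool call to move; the robot and the scene stay as the last step left them, time stands still between calls to the robot, and variables do not carry over. Pictures are saved under pics/ and viewed, and the job is handed in when it is done.

Besides the shell and the picture viewer there is one more tool, called after "Emit:" as name(argument=value, ...) on one line, values as JSON. arm_command: Moves the arm, as the interface text tells. Its arguments: {"type":"object","properties":{"delta_pos":{"type":"array"},"twist":{"type":"array"},"jaw":{"type":"number"},"squeeze":{"type":"number"}},"required":["delta_pos","twist"]}

```bash
mkdir -p pics; ls; cat > h.py <<'E'
import numpy as np, cv2
from rig import readout, eyes, robot
def snap(n):
    return eyes.snapshot(n)
def px2ray(s,uv):
    K=np.array(s["camera_matrix"]);k1=s["k1"]
    uv=np.asarray(uv,float).reshape(-1,1,2)
    n=cv2.undistortPoints(uv,K,np.array([k1,0,0,0,0.]))[:,0]
    T=np.array(s["pose"]);d=np.c_[n,np.ones(len(n))]@T[:3,:3].T
    return T[:3,3],d
def onz(s,uv,z):
    o,d=px2ray(s,uv)
    return o+d*((z-o[2])/d[:,2])[:,None]
def proj(s,P):
    T=np.linalg.inv(np.array(s["pose"]));P=np.asarray(P,float).reshape(-1,3)
    r,_=cv2.Rodrigues(T[:3,:3])
    return cv2.projectPoints(P,r,T[:3,3],np.array(s["camera_matrix"]),np.array([s["k1"],0,0,0,0.]))[0][:,0]
E
python3 - <<'E'
from h import *
st=readout.read_state();print(st)
for n in("side","top"):
    s=snap(n);cv2.imwrite(f"pics/{n}0.png",s["image"]);print(n,s["camera_matrix"],s["k1"],s["pose"])
E
```

```text
pics
{'time': 0.0, 'joint_pos': array([ 1.11708983,  0.4694511 , -0.04857736,  1.5336763 ,  0.02409699,
        1.14098854, -0.08230895]), 'qd': array([ 0.00012308, -0.00033062, -0.00071919, -0.00163695,  0.00207959,
        0.00012997, -0.00016993]), 'joint_torque': array([-1.60490131e-04, -5.07977951e+01, -8.10558326e-02, -2.36154717e+01,
       -6.13517314e-02,  3.79888981e-02,  1.72634682e-04]), 'tcp_pos': array([ 0.27797424, -0.61450523,  0.24350028]), 'tcp_rot': array([ 0.89187303,  1.38243844, -0.89025187]), 'contact_force': array([ 0.10030466,  0.29657234, -0.42791566]), 'moment': array([-0.01556182, -0.04914378, -0.0233971 ]), 'grip_width': 0.08692452090751165}
side [[349.9738247    0.         257.58686443]
 [  0.         349.9738247  189.78826198]
 [  0.           0.           1.        ]] 0.031054181919363787 [[-0.81862861 -0.40749793  0.40471303  0.06235346]
 [-0.57422302  0.56757293 -0.59002449  0.7527123 ]
 [ 0.01072959 -0.71540646 -0.69862613  1.0038986 ]
 [ 0.          0.          0.          1.        ]]
top [[355.85521308   0.         248.96271354]
 [  0.         355.85521308 193.7873371 ]
 [  0.           0.           1.        ]] 0.01449345495002773 [[ 0.02383635 -0.98427107  0.17504941  0.30404063]
 [-0.99938278 -0.02797997 -0.02124106  0.02988093]
 [ 0.02580483 -0.17443506 -0.98433049  1.52051143]
 [ 0.          0.          0.          1.        ]]
```

View pics/side0.png

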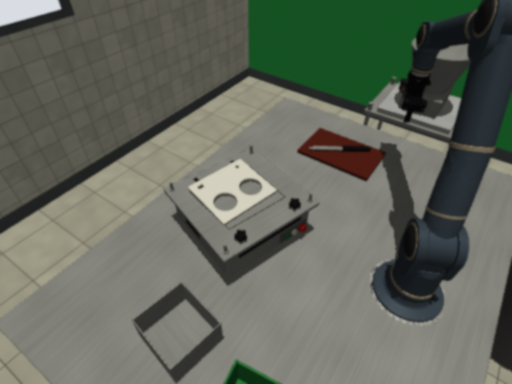

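View pics/top0.png

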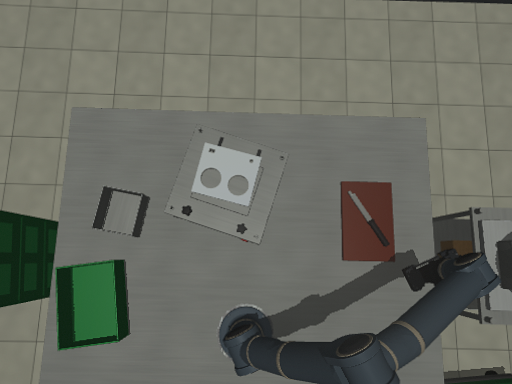

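```bash
python3 - <<'E'
import cv2
i=cv2.imread("pics/top0.png")[115:255,155:300];cv2.imwrite("pics/top0z.png",cv2.resize(i,None,fx=4,fy=4,interpolation=cv2.INTER_CUBIC))
i=cv2.imread("pics/side0.png")[140:290,160:325];cv2.imwrite("pics/side0z.png",cv2.resize(i,None,fx=4,fy=4,interpolation=cv2.INTER_CUBIC))
E
```

```text
(no output)
```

View pics/top0z.png

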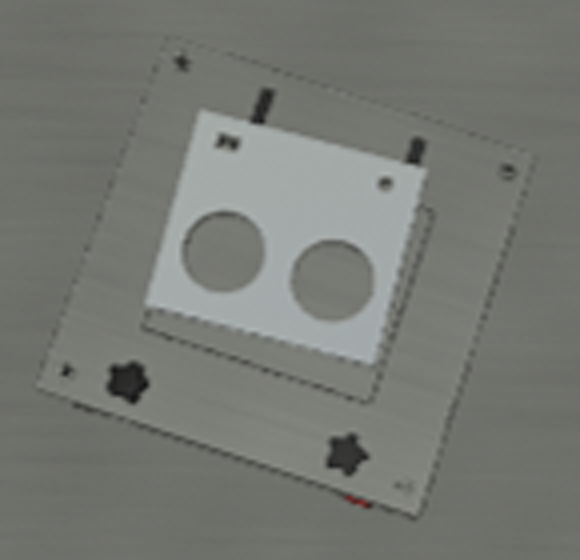

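View pics/side0z.png

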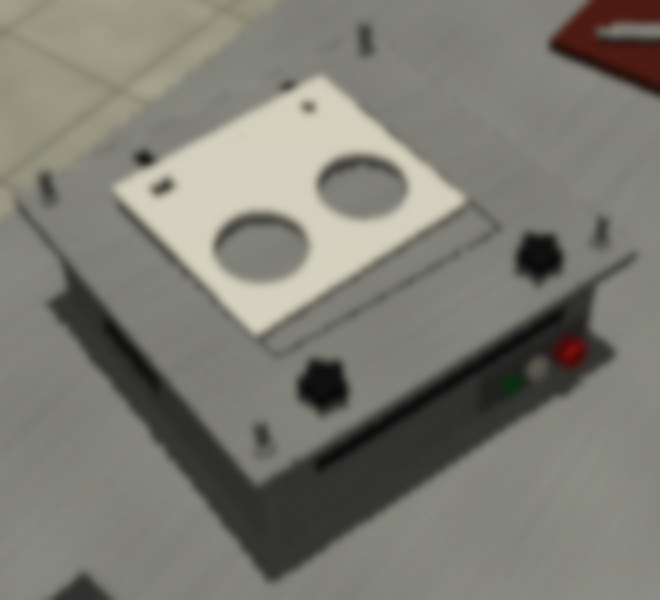

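```bash
cat > m0.py <<'E'
from h import *
from scipy.optimize import least_squares
t=snap("top");s=snap("side")
zt=lambda p:(np.array(p,float)+.5)/4-.5+[155,115]
zs=lambda p:(np.array(p,float)+.5)/4-.5+[160,140]
tp=zt([(165,37),(535,155),(420,518),(38,388),(143,328),(370,402),(433,208)])
tf=np.array([(190,195),(190,-195),(-190,-195),(-190,195),(-101,116),(-101,-116),(101,-116)])/1e3
sp=zs([(258,487),(637,255),(15,195),(278,355),(500,228)])
sf=np.array([(-190,195),(-190,-195),(190,195),(-101,116),(-101,-116)])/1e3
def fit(W,F):
    a=F-F.mean(0);b=W-W.mean(0)
    th=np.arctan2((a[:,0]*b[:,1]-a[:,1]*b[:,0]).sum(),(a*b).sum());R=np.array([[np.cos(th),-np.sin(th)],[np.sin(th),np.cos(th)]])
    o=W.mean(0)-R@F.mean(0);return o,th,(W-o-F@R.T)*1e3
for c,p,f in((t,tp,tf),(s,sp,sf)):
    o,th,r=fit(onz(c,p,.15)[:,:2],f);print(o,th);print(r.round(1))
W=np.r_[onz(t,tp,.15)[:,:2],onz(s,sp,.15)[:,:2]];print(fit(W,np.r_[tf,sf])[:2])
# plate mask
for n,c,roi,thr in(("top",t,(140,220,180,275),150),("side",s,(150,235,180,290),None)):
    g=cv2.cvtColor(c["image"],cv2.COLOR_BGR2GRAY)
    y0,y1,x0,x1=roi;sub=g[y0:y1,x0:x1];T,m=cv2.threshold(sub,0,255,cv2.THRESH_OTSU)
    print(n,T);cv2.imwrite(f"pics/m_{n}.png",cv2.resize(m,None,fx=5,fy=5))
E
python3 m0.py
```

```text
[0.59279642 0.08731918] -0.2900214111794617
[[-2.6  1.4]
 [-2.6  0.3]
 [-1.2  0.1]
 [ 2.2 -3.2]
 [ 0.9  0.5]
 [ 0.9  0.4]
 [ 2.4  0.4]]
[0.59081779 0.08772224] -0.30292496215386666
[[-1.8 -1.1]
 [ 0.6  6.6]
 [-2.6  0.1]
 [ 1.1 -3.4]
 [ 2.7 -2.2]]
(array([0.59221081, 0.08765387]), np.float64(-0.2946983668136003))
top 141.0
side 161.0
```

View pics/m_top.png

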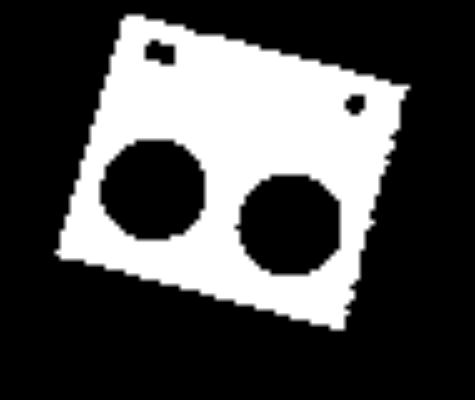

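View pics/m_side.png

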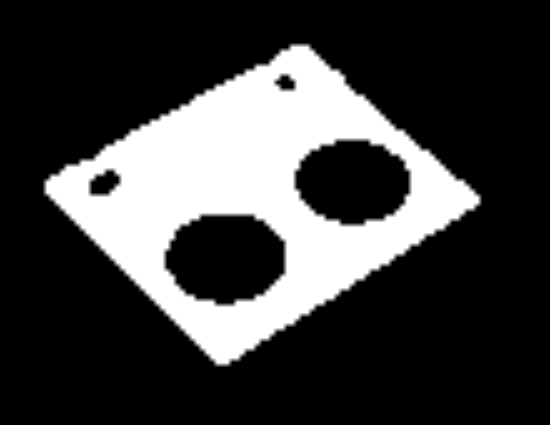

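```bash
cat > plate.py <<'E'
from h import *
def fit(W,F):
    a=F-F.mean(0);b=W-W.mean(0)
    th=np.arctan2((a[:,0]*b[:,1]-a[:,1]*b[:,0]).sum(),(a*b).sum());R=np.array([[np.cos(th),-np.sin(th)],[np.sin(th),np.cos(th)]])
    o=W.mean(0)-R@F.mean(0);return o,th,(W-o-F@R.T)*1e3
def R2(t): return np.array([[np.cos(t),-np.sin(t)],[np.sin(t),np.cos(t)]])
FO=dict(top=(np.array([.5928,.0873]),-.2900),side=(np.array([.5908,.0877]),-.303))
PL=np.array([(100,115),(100,-115),(-100,-115),(-100,115)])/1e3
def quad(c,roi,thr,n):
    g=cv2.cvtColor(c["image"],cv2.COLOR_BGR2GRAY);y0,y1,x0,x1=roi
    up=cv2.resize(g[y0:y1,x0:x1],None,fx=4,fy=4,interpolation=cv2.INTER_CUBIC)
    _,m=cv2.threshold(up,thr,255,0)
    cs,h=cv2.findContours(m,cv2.RETR_CCOMP,cv2.CHAIN_APPROX_NONE)
    i=max(range(len(cs)),key=lambda i:cv2.contourArea(cs[i]) if h[0][i][3]<0 else 0)
    sc=lambda p:(np.asarray(p,float)+.5)/4-.5+[x0,y0]
    P=cs[i][:,0].astype(float);box=cv2.boxPoints(cv2.minAreaRect(cs[i]))
    q=cv2.approxPolyDP(cv2.convexHull(cs[i]),25,True)[:,0].astype(float)
    L=[]
    for k in range(len(q)):
        a,b=q[k],q[(k+1)%len(q)];u=(b-a)/np.linalg.norm(b-a);t=(P-a)@u;d=abs((P-a)@[-u[1],u[0]])
        w=(d<6)&(t>.1*np.linalg.norm(b-a))&(t<.9*np.linalg.norm(b-a))
        vx,vy,x,y=cv2.fitLine(P[w].astype(np.float32),cv2.DIST_HUBER,0,.01,.01)[:,0];L.append(np.cross([x,y,1],[x+vx*100,y+vy*100,1]))
    C=[]
    for k in range(len(L)):
        x=np.cross(L[k-1],L[k]);C.append(x[:2]/x[2])
    holes=sorted([(cv2.contourArea(cs[j])/16,*sc(np.array(cv2.moments(cs[j])["m10"])/cv2.moments(cs[j])["m00"]).round(2)[:1],sc([cv2.moments(cs[j])["m10"]/cv2.moments(cs[j])["m00"],cv2.moments(cs[j])["m01"]/cv2.moments(cs[j])["m00"]]).round(2)) for j in range(len(cs)) if h[0][j][3]==i and cv2.contourArea(cs[j])>30],key=lambda z:-z[0])
    return sc(C),[(a,p) for a,_,p in holes]
HL=np.array([(-30,55),(-30,-55),(75,80),(75,-80)])/1e3
def plate(c,name,roi,thr,slope,order):
    q,hol=quad(c,roi,thr,name)
    assert len(q)==4,q
    q=q[order(q)]
    of,tf=FO[name];o,th=of,tf
    for _ in range(6):
        def cast(uv,zoff):
            O,d=px2ray(c,uv)
            n=np.r_[-slope*R2(th)[:,0],1.];p0=np.r_[o-R2(th)[:,0]*.1,.15+zoff]
            return (O+d*(((p0-O)@n)/(d@n))[:,None])[:,:2]
        o,th,r=fit(cast(q,.01),PL*[np.cos(np.arctan(slope)),1])
    H=cast(np.array([p for a,p in hol]),.005)
    loc=(H-o)@R2(th)
    rel=(o-of)@R2(tf)
    print(name,"plate",o.round(4),round(th,4),"| in former",(rel*1e3).round(1),round(th-tf,4),"res",r.round(1).tolist())
    print("  holes plate-local mm",[(round(a),(l*1e3).round(1).tolist()) for (a,_),l in zip(hol,loc)])
    hf=((H-of)@R2(tf))*1e3
    print("  holes former mm",hf.round(1).tolist(),"world",H.round(4).tolist())
    return o,th
def order_top(q):
    # rear-left, rear-right, front-right, front-left
    x,y=q.T; rl=np.argmin(x*.3+y*.95+0*x) 
    rear=np.argsort(y)[:2];front=np.argsort(y)[2:]
    rl,rr=rear[np.argsort(x[rear])];fl,fr=front[np.argsort(x[front])];return [rl,rr,fr,fl]
def order_side(q):
    x,y=q.T;return [np.argmin(x),np.argmin(y),np.argmax(x),np.argmax(y)]
def both(slope,rt=(140,230,180,275),rs=(150,240,180,290)):
    t=snap("top");s=snap("side")
    plate(t,"top",rt,141,slope,order_top);plate(s,"side",rs,161,slope,order_side);return t,s
E
python3 - <<'E'
from plate import *
both(.083)
E
```

```text
top plate [0.6219 0.0919] -0.2342 | in former [26.6 12.7] 0.0558 res [[-1.3, -0.6], [-0.6, 0.9], [1.1, 0.5], [0.9, -0.8]]
  holes plate-local mm [(348, [-29.0, -54.7]), (348, [-29.1, 55.7]), (26, [75.7, 80.0]), (14, [75.9, -80.1])]
  holes former mm [[0.7, -43.5], [-5.5, 66.7], [97.8, 96.8], [106.9, -63.0]] world [[0.581, 0.0454], [0.6066, 0.1528], [0.7142, 0.1521], [0.6772, -0.0036]]
side plate [0.6228 0.0903] -0.2352 | in former [29.7 12.1] 0.0678 res [[-0.3, -0.3], [0.2, -0.5], [0.6, 0.8], [-0.5, -0.0]]
  holes plate-local mm [(351, [-27.4, 53.3]), (307, [-27.0, -57.8]), (23, [76.8, 78.7]), (9, [77.0, -82.5])]
  holes former mm [[-1.2, 63.4], [6.7, -47.4], [101.0, 95.7], [112.1, -65.0]] world [[0.6086, 0.1485], [0.583, 0.0404], [0.7157, 0.149], [0.6784, -0.0078]]
```

```bash
cat > st.py <<'E'
from h import *
from scipy.spatial.transform import Rotation as R
s=readout.read_state();M=R.from_rotvec(s["tcp_rot"]).as_matrix()
z=M[:,2];print("t",round(s["time"],2),"tcp",s["tcp_pos"].round(4),"x",M[:,0].round(3),"z",z.round(3),"zyaw vs y deg",np.degrees(np.arctan2(-z[0],z[1])).round(2),"F",np.round(s["contact_force"],1),"M",np.round(s["moment"],2),"w",round(s["grip_width"],4),"q",np.round(s["joint_pos"],2))
# twist to point the tool straight down
print("fix tilt deg",np.degrees(np.cross(M[:,0],[0,0,-1])).round(2))
E
python3 st.py
```

```text
t 0.3 tcp [ 0.2781 -0.6149  0.2442] x [-0.  0. -1.] z [ 0.412 -0.911 -0.001] zyaw vs y deg -155.66 F [-0.4  0.1 -0.7] M [ 0.01 -0.02  0.03] w 0.0871 q [ 1.12  0.47 -0.05  1.53  0.02  1.14 -0.08]
fix tilt deg [-0.03 -0.02 -0.  ]
```

Emit:
arm_command(delta_pos=[[0,0,0.03],[0,0,0.03],[0.02,0.045,0],[0.02,0.045,0],[0.02,0.045,0],[0.02,0.045,0],[0.02,0.045,0],[0.02,0.045,0],[0.02,0.045,0],[0.02,0.045,0],[0.02,0.045,0],[0.02,0.045,0],[0.02,0.045,0],[0.02,0.045,0],[0.02,0.045,0],[0.02,0.045,0],[0.02,0.045,0],[0,0,0]], twist=[[0,0,0],[0,0,0],[0,0,-2.5],[0,0,-2.5],[0,0,-2.5],[0,0,-2.5],[0,0,-2.5],[0,0,-2.5],[0,0,-2.5],[0,0,-2.5],[0,0,-2.5],[0,0,-2.5],[0,0,-2.5],[0,0,-2.5],[0,0,-2.5],[0,0,-2.5],[0,0,-2.5],[0,0,0]], jaw=1)

```text
time: 2.55
tcp_pos: [0.5818, 0.0835, 0.3066]
tcp_rot: [1.396, 1.074, -1.392]
contact_force: [-0.2, -0.6, 0.6]
grip_width: 0.0872
```

```bash
python3 st.py
```

```text
t 2.55 tcp [0.5818 0.0835 0.3066] x [ 0.004 -0.001 -1.   ] z [-0.252 -0.968 -0.   ] zyaw vs y deg 165.38 F [-0.2 -0.6  0.6] M [0.03 0.1  0.02] w 0.0872 q [ 0.1   0.3  -0.4   1.65  0.13  1.21 -2.16]
fix tilt deg [0.06 0.23 0.  ]
```

Emit:
arm_command(delta_pos=[[0.013,0.0135,-0.03],[0,0,-0.03],[0,0,-0.035],[0,0,0]], twist=[[0,0.2,1.2],[0,0,0],[0,0,0],[0,0,0]])

```text
time: 3.05
tcp_pos: [0.5951, 0.0937, 0.2099]
tcp_rot: [1.379, 1.084, -1.381]
contact_force: [0.7, -0.4, 0.1]
grip_width: 0.087
```

```bash
python3 st.py; cat > look.py <<'E'
import sys
from h import *
n=sys.argv[1]
t=snap("top");s=snap("side")
a=cv2.resize(t["image"][120:250,160:300],None,fx=4,fy=4,interpolation=cv2.INTER_CUBIC)
b=cv2.resize(s["image"][130:250,165:325],None,fx=4,fy=4,interpolation=cv2.INTER_CUBIC)
cv2.imwrite(f"pics/{n}t.png",a);cv2.imwrite(f"pics/{n}s.png",b)
E
python3 look.py a
```

```text
t 3.05 tcp [0.5951 0.0937 0.2099] x [ 0.002 -0.004 -1.   ] z [-0.234 -0.972  0.003] zyaw vs y deg 166.47 F [ 0.7 -0.4  0.1] M [0.12 0.05 0.04] w 0.087 q [ 0.06  0.41 -0.39  1.74  0.18  1.03 -2.2 ]
fix tilt deg [0.22 0.11 0.  ]
```

View pics/as.png

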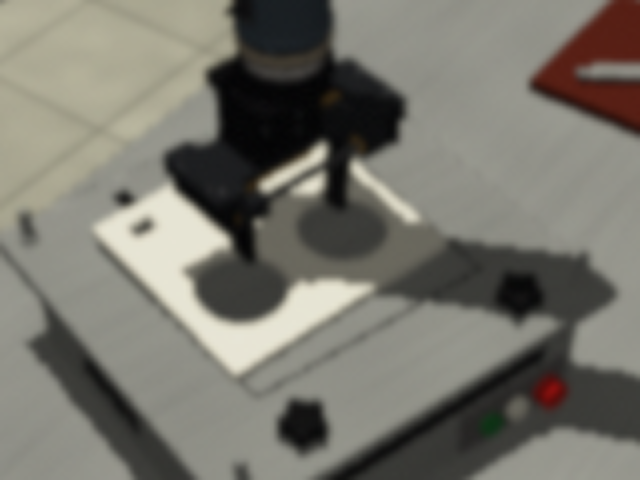

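View pics/at.png

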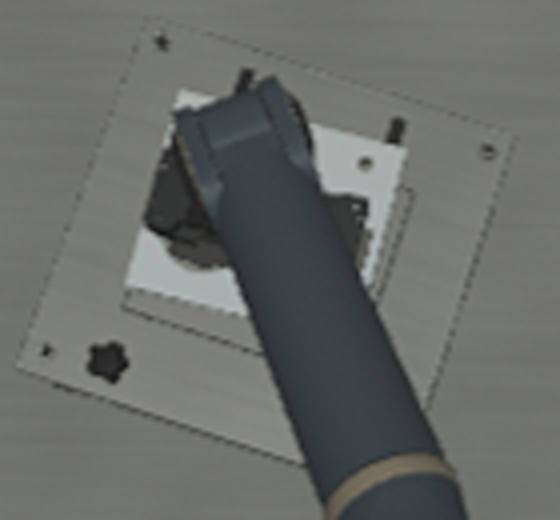

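Emit:
arm_command(delta_pos=[[0,0.003,-0.015],[0,0,-0.01],[0,0,-0.007],[0,0,0]], twist=[[0.2,0.1,0],[0,0,0],[0,0,0],[0,0,0]])

```text
time: 3.65
tcp_pos: [0.5992, 0.0977, 0.1829]
tcp_rot: [1.39, 1.081, -1.37]
contact_force: [0.2, 0.5, -0.5]
grip_width: 0.0874
```

```bash
python3 st.py
```

```text
t 3.65 tcp [0.5992 0.0977 0.1829] x [ 0.013  0.002 -1.   ] z [-0.235 -0.972 -0.005] zyaw vs y deg 166.41 F [ 0.2  0.5 -0.5] M [ 0.1   0.07 -0.  ] w 0.0874 q [ 0.06  0.44 -0.38  1.76  0.2   0.97 -2.21]
fix tilt deg [-0.12  0.75  0.  ]
```

Emit:
arm_command(delta_pos=[[-0.003,0,-0.005],[0,0,0]], twist=[[0,0.7,0],[0,0,0]])

```text
time: 3.9
tcp_pos: [0.5962, 0.0978, 0.1779]
tcp_rot: [1.384, 1.089, -1.38]
contact_force: [0.3, 0.7, -0.6]
grip_width: 0.0868
```

```bash
python3 st.py;python3 st.py
```

```text
t 3.9 tcp [0.5962 0.0978 0.1779] x [ 0.001  0.002 -1.   ] z [-0.235 -0.972 -0.002] zyaw vs y deg 166.42 F [ 0.3  0.7 -0.6] M [ 0.06 -0.03 -0.  ] w 0.0868 q [ 0.06  0.45 -0.38  1.76  0.2   0.97 -2.21]
fix tilt deg [-0.13  0.03  0.  ]
t 3.9 tcp [0.5962 0.0978 0.1779] x [ 0.001  0.002 -1.   ] z [-0.235 -0.972 -0.002] zyaw vs y deg 166.42 F [ 0.3  0.7 -0.6] M [ 0.06 -0.03 -0.  ] w 0.0868 q [ 0.06  0.45 -0.38  1.76  0.2   0.97 -2.21]
fix tilt deg [-0.13  0.03  0.  ]
```

Emit:
arm_command(delta_pos=[[0,0,0],[0,0,0],[0,0,0],[0,0,0],[0,0,0],[0,0,0],[0,0,0],[0,0,0]], twist=[[0,0,0],[0,0,0],[0,0,0],[0,0,0],[0,0,0],[0,0,0],[0,0,0],[0,0,0]], jaw=0.45, squeeze=4)

```text
time: 4.9
tcp_pos: [0.5966, 0.0979, 0.1785]
tcp_rot: [1.384, 1.088, -1.379]
contact_force: [0.2, 0.3, -0.3]
grip_width: 0.0392
```

Emit:
arm_command(delta_pos=[[0,0,0],[0,0,0],[0,0,0],[0,0,0]], twist=[[0,0,0],[0,0,0],[0,0,0],[0,0,0]], jaw=0.28)

```text
time: 5.4
tcp_pos: [0.5966, 0.0977, 0.1785]
tcp_rot: [1.384, 1.088, -1.38]
contact_force: [0.3, -0.2, -0.7]
grip_width: 0.0319
```

```bash
python3 st.py; python3 look.py b
```

```text
t 5.4 tcp [0.5966 0.0977 0.1785] x [ 0.002  0.002 -1.   ] z [-0.235 -0.972 -0.003] zyaw vs y deg 166.4 F [ 0.3 -0.2 -0.7] M [ 0.01 -0.   -0.02] w 0.0319 q [ 0.06  0.45 -0.38  1.76  0.2   0.97 -2.21]
fix tilt deg [-0.13  0.1   0.  ]
```

View pics/bs.png

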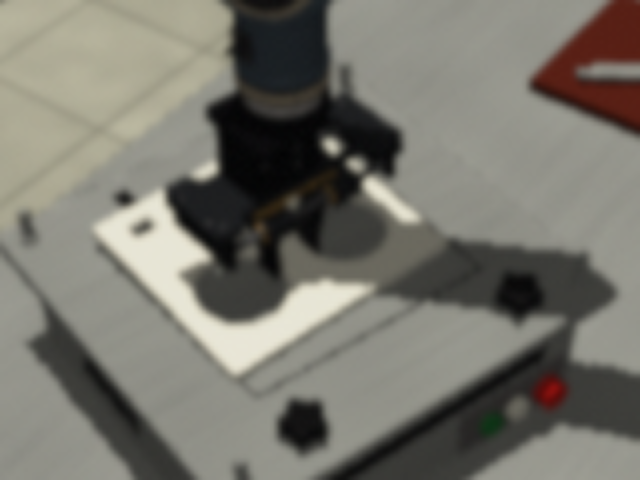

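Emit:
arm_command(delta_pos=[[-0.003,-0.0002,-0.001],[-0.003,-0.0002,-0.001],[-0.003,-0.0002,0],[-0.003,-0.0002,0],[-0.003,-0.0002,0],[-0.003,-0.0002,0],[-0.003,-0.0002,0],[0,0,0]], twist=[[0,0,-0.45],[0,0,-0.45],[0,0,-0.45],[0,0,-0.45],[0,0,-0.45],[0,0,-0.45],[0,0,-0.45],[0,0,0]])

```text
time: 6.5
tcp_pos: [0.5752, 0.0969, 0.177]
tcp_rot: [1.429, 1.054, -1.418]
contact_force: [0.6, 0.7, 0.3]
grip_width: 0.0299
```

```bash
python3 st.py; python3 look.py c
```

```text
t 6.5 tcp [0.5752 0.0969 0.177 ] x [ 0.005  0.003 -1.   ] z [-0.291 -0.957 -0.005] zyaw vs y deg 163.07 F [0.6 0.7 0.3] M [ 0.14 -0.11  0.03] w 0.0299 q [ 0.05  0.41 -0.38  1.82  0.18  0.94 -2.27]
fix tilt deg [-0.18  0.31  0.  ]
```

View pics/cs.png

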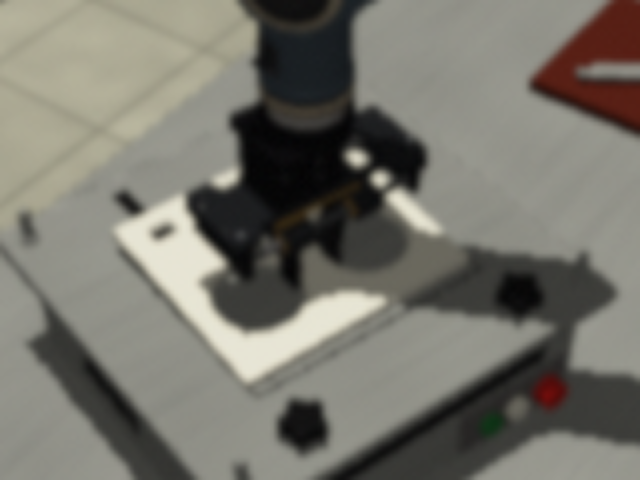

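View pics/ct.png

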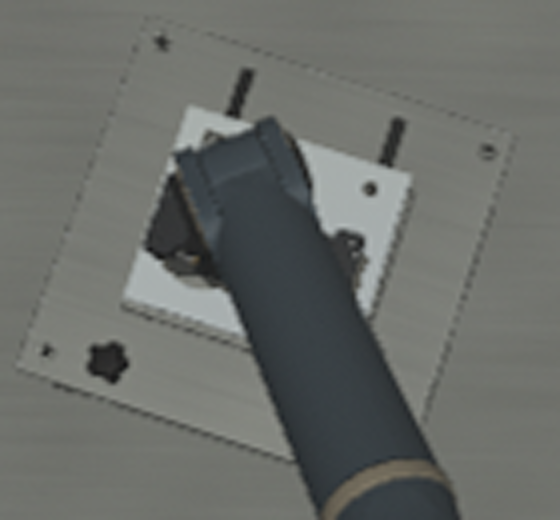

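Emit:
arm_command(delta_pos=[[-0.002,-0.0004,-0.0005],[-0.002,-0.0004,0],[-0.002,-0.0004,0],[-0.001,-0.0002,0],[-0.001,-0.0002,0],[0,0,0]], twist=[[0,0,0],[0,0.2,0],[0,0,0],[0,0,0],[0,0,0],[0,0,0]])

```text
time: 7.35
tcp_pos: [0.5649, 0.0947, 0.1746]
tcp_rot: [1.423, 1.059, -1.426]
contact_force: [0.0, 1.0, -3.0]
grip_width: 0.03
```

```bash
python3 st.py; python3 look.py d
```

```text
t 7.35 tcp [0.5649 0.0947 0.1746] x [-0.003  0.002 -1.   ] z [-0.291 -0.957 -0.001] zyaw vs y deg 163.07 F [ 0.  1. -3.] M [ 0.06 -0.19  0.06] w 0.03 q [ 0.06  0.4  -0.38  1.84  0.18  0.94 -2.27]
fix tilt deg [-0.13 -0.2  -0.  ]
```

View pics/ds.png

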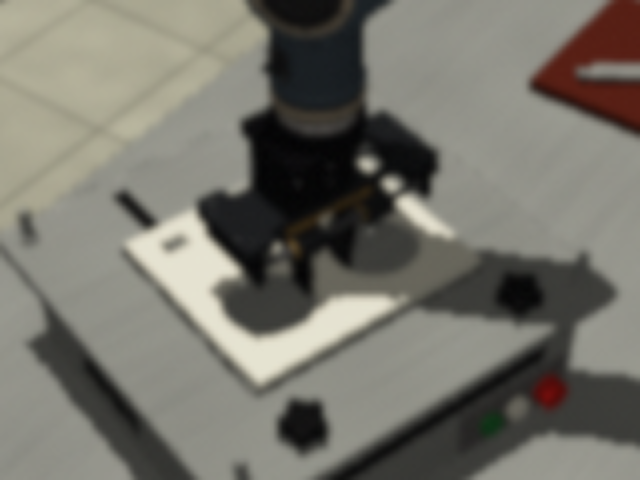

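View pics/dt.png

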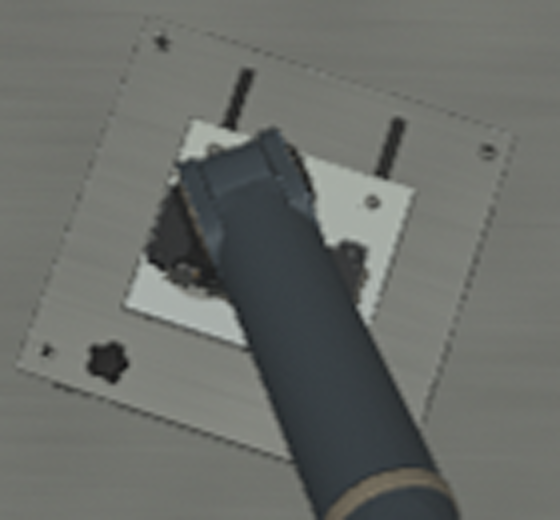

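Emit:
arm_command(delta_pos=[[0,0,0],[0,0,0],[0,0,0],[0,0,0]], twist=[[0,0,0],[0,0,0],[0,0,0],[0,0,0]], jaw=0.6)

```text
time: 7.95
tcp_pos: [0.5662, 0.0949, 0.1762]
tcp_rot: [1.425, 1.057, -1.423]
contact_force: [0.6, -0.2, -0.4]
grip_width: 0.0514
```

```bash
python3 st.py; python3 look.py e
```

```text
t 7.95 tcp [0.5662 0.0949 0.1762] x [-0.001  0.003 -1.   ] z [-0.292 -0.957 -0.002] zyaw vs y deg 163.04 F [ 0.6 -0.2 -0.4] M [ 0.08 -0.    0.04] w 0.0514 q [ 0.06  0.4  -0.38  1.83  0.18  0.94 -2.27]
fix tilt deg [-0.15 -0.04 -0.  ]
```

View pics/es.png

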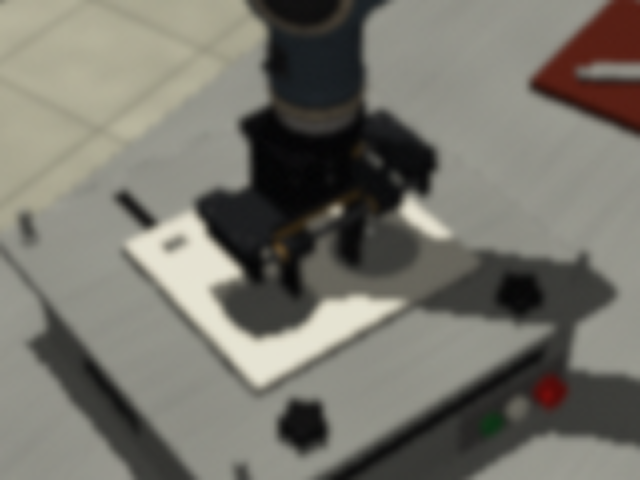

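View pics/et.png

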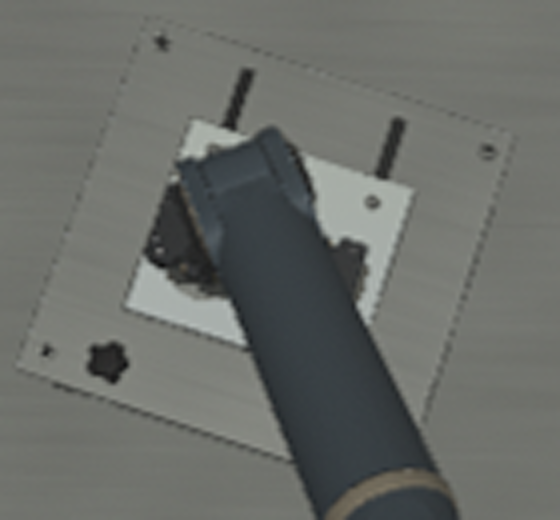

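Emit:
arm_command(delta_pos=[[0,0,0.01],[0,0,0.02],[0,0,0.04],[0,0,0.05],[-0.02,-0.045,0],[-0.02,-0.05,0],[-0.02,-0.05,0],[-0.02,-0.05,0],[-0.02,-0.05,0],[-0.02,-0.05,0],[-0.02,-0.05,0],[-0.02,-0.05,0],[-0.02,-0.05,0],[0,0,0]], twist=[[0,0,0],[0,0,0],[0,0,0],[0,0,0],[0,0,0],[0,0,0],[0,0,0],[0,0,0],[0,0,0],[0,0,0],[0,0,0],[0,0,0],[0,0,0],[0,0,0]])

```text
time: 9.8
tcp_pos: [0.3789, -0.3613, 0.312]
tcp_rot: [1.428, 1.046, -1.408]
contact_force: [0.6, 0.8, 1.3]
grip_width: 0.0518
```

```bash
python3 st.py; python3 look.py f; python3 -c "
from plate import *
both(0.0);both(0.02)"
```

```text
t 9.8 tcp [ 0.3789 -0.3613  0.312 ] x [ 0.016 -0.001 -1.   ] z [-0.287 -0.958 -0.003] zyaw vs y deg 163.31 F [0.6 0.8 1.3] M [0.05 0.05 0.01] w 0.0518 q [ 0.74  0.16 -0.06  1.81  0.    1.16 -1.18]
fix tilt deg [0.08 0.89 0.  ]
top plate [0.5925 0.0865] -0.2928 | in former [-0.  -0.9] -0.0028 res [[-1.9, -1.4], [-0.6, 2.1], [1.6, 1.1], [0.9, -1.8]]
  holes plate-local mm [(345, [-29.4, -54.5]), (340, [-29.8, 56.2]), (26, [75.4, 81.3]), (15, [75.6, -80.0])]
  holes former mm [[-29.6, -55.3], [-29.6, 55.5], [75.6, 80.3], [75.3, -81.1]] world [[0.5487, 0.0428], [0.5803, 0.1489], [0.6882, 0.1426], [0.6418, -0.012]]
side plate [0.5931 0.0846] -0.2953 | in former [ 3.1 -2.2] 0.0077 res [[1.2, 0.2], [-0.4, -0.0], [-0.1, -0.6], [-0.7, 0.5]]
  holes plate-local mm [(332, [-27.4, 53.9]), (292, [-27.1, -57.1]), (18, [78.2, 79.6]), (5, [78.4, -81.8])]
  holes former mm [[-24.7, 51.4], [-23.6, -59.5], [80.7, 78.0], [82.1, -83.5]] world [[0.5825, 0.1441], [0.5505, 0.0379], [0.6911, 0.1381], [0.6443, -0.0165]]
top plate [0.5919 0.0864] -0.2934 | in former [-0.6 -1.1] -0.0034 res [[-2.4, -1.6], [-1.0, 2.5], [2.1, 0.9], [1.3, -1.9]]
  holes plate-local mm [(346, [-29.0, -54.4]), (340, [-29.5, 56.3]), (26, [75.1, 81.0]), (15, [75.3, -79.9])]
  holes former mm [[-29.8, -55.3], [-29.9, 55.3], [74.8, 79.7], [74.5, -81.3]] world [[0.5484, 0.0428], [0.58, 0.1488], [0.6872, 0.1423], [0.6409, -0.0119]]
side plate [0.5916 0.0863] -0.2902 | in former [ 1.2 -1.1] 0.0128 res [[-0.0, 0.7], [-2.4, 1.8], [0.9, -1.6], [1.5, -0.8]]
  holes plate-local mm [(332, [-26.4, 53.6]), (291, [-26.6, -57.1]), (18, [77.3, 79.9]), (5, [76.5, -81.1])]
  holes former mm [[-25.9, 52.1], [-24.7, -58.6], [77.4, 79.8], [78.7, -81.2]] world [[0.5816, 0.1452], [0.5497, 0.0392], [0.6885, 0.1407], [0.6417, -0.0133]]
```

View pics/fs.png

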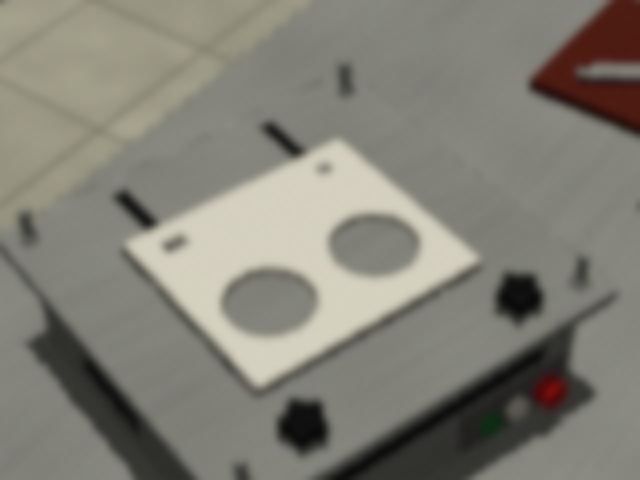

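View pics/ft.png

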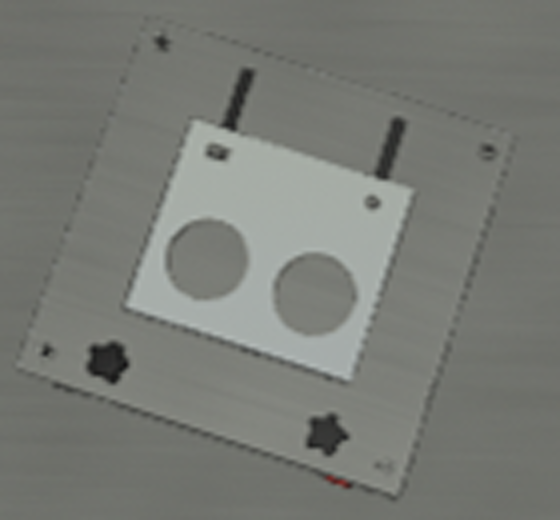

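```bash
python3 - <<'E'
from plate import *
t=snap("top");s=snap("side")
qt,ht=quad(t,(140,230,180,275),141,"top");qs,hs=quad(s,(150,240,180,290),161,"side")
qt=qt[order_top(qt)];qs=qs[order_side(qs)]
def tri(a,b):
    o1,d1=px2ray(t,a);o2,d2=px2ray(s,b)
    for u,v in zip(d1,d2):
        k=np.linalg.lstsq(np.c_[u,-v],o2-o1,rcond=None)[0];p,q=o1+u*k[0],o2+v*k[1];print(((p+q)/2).round(4),"gap",np.linalg.norm(p-q).round(4))
print("corners RL RR FR FL");tri(qt,qs)
# sort holes: cavL, cavR, slot, round
f=lambda h,name:[p for a,p in h]
T=f(ht,0);S=f(hs,0)
ct=sorted(T[:2],key=lambda p:p[0]);cs=sorted(S[:2],key=lambda p:p[0])
tri(np.array(ct+T[2:4]),np.array(cs+S[2:4]))
# edge lengths for tilt check on flat plane z=.16
for n,c,q in(("top",t,qt),("side",s,qs)):
    P=onz(c,q,.16)[:,:2];print(n,"rear,right,front,left mm",[(np.linalg.norm(P[i]-P[(i+1)%4])*1e3).round(1) for i in range(4)])
E
```

```text
corners RL RR FR FL
[0.7201 0.1669 0.162 ] gap 0.0025
[ 0.6528 -0.0503  0.1643] gap 0.0012
[0.4637 0.0058 0.1627] gap 0.0024
[0.5308 0.2237 0.159 ] gap 0.0003
[0.579  0.1484 0.1609] gap 0.0002
[0.5475 0.0427 0.1606] gap 0.0003
[0.6867 0.1422 0.1607] gap 0.0003
[ 0.6405 -0.0117  0.1602] gap 0.0
top rear,right,front,left mm [np.float64(226.4), np.float64(197.6), np.float64(227.1), np.float64(197.3)]
side rear,right,front,left mm [np.float64(230.7), np.float64(199.9), np.float64(230.9), np.float64(201.5)]
```

```bash
python3 -c "
from rig import robot
print(robot.hand_in())"
```

```text
the job is handed in; nothing more can be done
None
```

I slid the mould plate onto its two pins and handed the job in at about 10 s. The last checks indicate that it lies flat and in place. No verdict is reported at hand-in.

**What I did:** I put one open fingertip into each cavity and closed lightly (4 N) on the web between them. I slid the plate about 31 mm along the deck with a turn of about -3.3°, then opened the fingers and took the arm clear.

**Last checks:**
- **Position:** the top view puts the plate within 1 mm and 0.003 rad of the seated pose. The right hole is about 1.1 mm from its pin and the left slot about 0.7 mm.
- **Height:** using both cameras, the cavities and both small holes come out at 160–161 mm. A flat plate's top face is at 160 mm.
- **Surroundings:** by eye, the nuts, the scribed frame and the part of the knife in view look unchanged. I did not re-measure the nuts, knife or container, and the container was outside my last close-up pictures. No contact forces above about 3 N were seen.

**Checks that disagreed:**
- **Side view position:** on its own the side view put the plate 3 mm to the rear and 2 mm to the right. Its fit of the former was poorer, with residuals up to 6.6 mm, so I trusted the top view.
- **Corner heights:** measured at the corners the heights ranged from 159 to 164 mm, and the sight lines from the two cameras missed each other by up to 2.5 mm. I took this as noise in finding the plate's edges. The level check therefore rests on the hole and cavity heights.

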